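# Heft the shot cans, fill the caddy, ring the bell

### The arm

A 6-joint arm with a two-finger parallel gripper is mounted at the origin on a cart in front of the work surface, level with it; the furniture and walls round the work are solid. World frame = base frame: x ahead of the robot, y to its left, z up, the work surface at z = 0. Lengths are in m, angles in rad, forces in N, time in s.
With the tool pointing down it reaches from about 0.3 to 0.85 m from the base axis. Payload 4.2 kg.
Tool frame: the origin (TCP) lies at the very end of the fingers, on their centre line; the grasp point (between the pads) lies 19 mm behind it; z points along the fingers, y is the direction in which the jaws open and shut (so a half turn about z gives the same grasp; the last joint's range is limited). The gripper opens to 91 mm and grips with 3 to 60 N. Pads are 32 mm wide; open, the fingers measure 118 mm over their backs; the gripper's body (76 mm by 178 mm) begins 60 mm behind the grasp point.
Start: joints at [1.218, 0.32, 1.565, -0, 1.257, -0.02], TCP at [0.188, 0.543, 0.214] pointing down, gripper open.
Joint ranges: [-3.11, 3.11], [-0.84, 2.01], [0.21, 2.61], [-1.34, 4.49], [0.05, 2.63], [-2.56, 2.56]. Speed limits (rad/s): [2.57, 2.57, 3.14, 3.14, 3.14, 3.14].

### API

Orientations are given as a unit quaternion [w, x, y, z].
In Python, from bench import manip gives the robot as it stands.
- The arm moves only by the shell command python3 -m handwheel 'ROWS' [OPENING]. ROWS is JSON, a list of rows, each a list of 2 entries, a list of its own where there are three numbers: the shift along the tool's x, y, z in units of 40 mm (1.0 is 40 mm), then the turn about the tool's z in units of 6 degrees (1.0 is 6 degrees). In form: [[[x, y, z], roll], ...]. A call has 1 to 20 rows; each row shifts and turns the commanded pose from where the row before left it, along the tool's axes as they then stand; what a row does not reach is not made up. A row lasts 1/8 s, in which the tool goes at most 62.5 mm and 10.7 degrees, less where a joint would pass 70% of its speed; a pose out of reach is approached as far as the arm can. A call is refused whole if a number of a shift passes 1 or a number of a turn 1, either way. A call with a gripper value outside its range is refused whole. OPENING is the gripper command: -1 is fully open, 1 is shut, values between are in proportion, set as the call begins (- or left out, the last holds). The fingers move at their own pace and stop on an object; the grip force is fixed at half the most. Time passes only in rows, so rows that do not move let the fingers close. It gives the time, the measured TCP pose, the force and the opening at its end, in the units of the state.
- manip.observe(): the state, without advancing time (a new reading comes with each control period).
- manip.get_image(name): name is "scene" or "side" or "wrist"; returns a dict with "color" (480x640x3 uint8, blue, green, red), "depth" (480x640 float32, m along the optical axis (not along the pixel's ray), 0 where there is no reading), "fovy" (degrees; the focal length in pixels is half the picture's height over the tangent of half this angle, whatever the lens; pixels are square), "cx", "cy" (the principal point, pixels), "dist_coeffs" ([k1, k2, p1, p2, k3] as OpenCV has them; the pictures are not rectified), "extrinsics" (4x4, takes a point from camera to world coordinates). Camera axes: x right, y up, looking along -z (the intrinsics and any distortion apply to the point x, -y, -z); pixel columns grow to the right and rows downward; lengths in m; the calibration is good to about 2 mm. A picture is of the moment at which its call begins.
- manip.finish_job(): hands the job in, once; it reports no verdict.
The state is a dict: "clock": time; "joint_positions": joint angles; "joint_vel": joint speeds; "tau": joint torques, N m; "tcp_pos": TCP position; "tool_rot": TCP orientation; "contact_force": force on the tool from outside, world axes, zero at the start; "moment": the same for the moment, N m; "grip_width": opening from 0.0 (shut) to 1.0 (fully open).
Only numpy, scipy, OpenCV 4.12 (cv2) and the standard library are available. Lean on these libraries where they do the work, as an engineer would, in place of code of your own. Each camera call takes 0.05 s, during which the arm holds its last target. There are 200 camera calls.

### The job

Take the solder reel out of the plywood caddy and set it down on the bench clear of both trays. Then heft the black cans one by one: put every can that is filled with steel balls into the caddy and every empty one into the grey tray, none stacked on another. When all are sorted, press the plunger of the desk bell fully down to its stop and let go, and leave the needle file, the loupe and the tape roll where they are.

Things in the scene. Friction and masses are not known exactly. Their poses are not given: they have to be found in the camera images.
- can_a: black lidded can, upright: 56 mm tall, body 34 mm across up to 46 mm, lid 36 mm across above that. Origin: centre of its underside, z along its axis. All cans look the same: an empty one weighs 40 to 60 g, one filled with steel balls 270 to 390 g; the name says nothing about which. May be absent
- can_b: black lidded can, upright: 56 mm tall, body 34 mm across up to 46 mm, lid 36 mm across above that. Origin: centre of its underside, z along its axis. All cans look the same: an empty one weighs 40 to 60 g, one filled with steel balls 270 to 390 g; the name says nothing about which. May be absent
- can_c: black lidded can, upright: 56 mm tall, body 34 mm across up to 46 mm, lid 36 mm across above that. Origin: centre of its underside, z along its axis. All cans look the same: an empty one weighs 40 to 60 g, one filled with steel balls 270 to 390 g; the name says nothing about which. May be absent
- can_d: black lidded can, upright: 56 mm tall, body 34 mm across up to 46 mm, lid 36 mm across above that. Origin: centre of its underside, z along its axis. All cans look the same: an empty one weighs 40 to 60 g, one filled with steel balls 270 to 390 g; the name says nothing about which. May be absent
- can_e: black lidded can, upright: 56 mm tall, body 34 mm across up to 46 mm, lid 36 mm across above that. Origin: centre of its underside, z along its axis. All cans look the same: an empty one weighs 40 to 60 g, one filled with steel balls 270 to 390 g; the name says nothing about which. May be absent
- can_f: black lidded can, upright: 56 mm tall, body 34 mm across up to 46 mm, lid 36 mm across above that. Origin: centre of its underside, z along its axis. All cans look the same: an empty one weighs 40 to 60 g, one filled with steel balls 270 to 390 g; the name says nothing about which. May be absent
- solder_reel: reel of solder wire, standing upright on its flange in the caddy at first: 46 mm across the flanges, 39 mm tall, about 0.15 kg. Origin: centre of its underside
- caddy: low open plywood carrying caddy with brass corner plates and grey floor, fixed: 100 mm along its own x, 190 mm along its own y, 26 mm high, walls and floor 6 mm thick (inside 88 x 178 mm). A tool pole stands on the floor some 0.25 m to its left and a chair whose back rises 0.35 m above the bench stands left of the robot: keep the arm clear of them. Origin: centre of its underside
- grey_tray: dark grey plastic tray, fixed: 120 mm along its own x, 70 mm along its own y, 30 mm high, walls 2 mm thick, with a cork floor 10 mm above the bench. Between it and the bell, towards the back, lies a fixed heap of cards and jars, some 0.12 m across and 70 mm high: keep clear of it. Origin: centre of its underside
- bell: desk bell, fixed: black foot 88 mm across, steel dome up to 42 mm high, brass plunger on top. Origin: centre of its underside
- plunger_top (a point): centre of the top of the bell's brass plunger head (25 mm across), 61 mm over the bench when up
- plunger (a joint): how far the bell's plunger is pressed down, m: 0 up, 0.008 at its stop. A spring returns it; 1.8 N start it, 5.4 N hold it at the stop
- needle_file: needle file with wooden handle lying on the bench near the bench's front edge, 17 x 154 x 17 mm, long along its own y; to be left alone. Origin: centre of its underside
- magnifier: black eye loupe standing on the bench, 35 mm across, 26 mm tall; to be left alone. Origin: centre of its underside
- tape_roll: roll of masking tape, 86 mm across, 22 mm tall, lying on the right, in front; to be left alone. Origin: centre of its underside

How it is judged:
On the way, in this order (a step that is already met when the one before it is completed fails the run):
1. the solder reel lies or stands on the bench, outside the caddy and the grey tray ((x of solder_reel in the frame of caddy above 0.07 m or x of solder_reel in the frame of caddy below -0.07 m or y of solder_reel in the frame of caddy above 0.115 m or y of solder_reel in the frame of caddy below -0.115 m) and (x of solder_reel in the frame of grey_tray above 0.08 m or x of solder_reel in the frame of grey_tray below -0.08 m or y of solder_reel in the frame of grey_tray above 0.055 m or y of solder_reel in the frame of grey_tray below -0.055 m) and height (world z) of solder_reel between -0.005 and 0.03 m and linear speed of solder_reel below 0.02 m/s), for 0.2 s.
2. all filled cans are in the caddy and all empty cans in the grey tray (((x of can_a in the frame of caddy between -0.045 and 0.045 m and y of can_a in the frame of caddy between -0.09 and 0.09 m and z of can_a in the frame of caddy between -0.004 and 0.068 m and contact force between can_a and caddy above 1.5 N) or (x of can_a in the frame of grey_tray between -0.059 and 0.059 m and y of can_a in the frame of grey_tray between -0.034 and 0.034 m and z of can_a in the frame of grey_tray between -0.004 and 0.068 m and contact force between can_a and grey_tray between 0.1 and 1.5 N)) and ((x of can_b in the frame of caddy between -0.045 and 0.045 m and y of can_b in the frame of caddy between -0.09 and 0.09 m and z of can_b in the frame of caddy between -0.004 and 0.068 m and contact force between can_b and caddy above 1.5 N) or (x of can_b in the frame of grey_tray between -0.059 and 0.059 m and y of can_b in the frame of grey_tray between -0.034 and 0.034 m and z of can_b in the frame of grey_tray between -0.004 and 0.068 m and contact force between can_b and grey_tray between 0.1 and 1.5 N)) and ((x of can_c in the frame of caddy between -0.045 and 0.045 m and y of can_c in the frame of caddy between -0.09 and 0.09 m and z of can_c in the frame of caddy between -0.004 and 0.068 m and contact force between can_c and caddy above 1.5 N) or (x of can_c in the frame of grey_tray between -0.059 and 0.059 m and y of can_c in the frame of grey_tray between -0.034 and 0.034 m and z of can_c in the frame of grey_tray between -0.004 and 0.068 m and contact force between can_c and grey_tray between 0.1 and 1.5 N)) and ((x of can_d in the frame of caddy between -0.045 and 0.045 m and y of can_d in the frame of caddy between -0.09 and 0.09 m and z of can_d in the frame of caddy between -0.004 and 0.068 m and contact force between can_d and caddy above 1.5 N) or (x of can_d in the frame of grey_tray between -0.059 and 0.059 m and y of can_d in the frame of grey_tray between -0.034 and 0.034 m and z of can_d in the frame of grey_tray between -0.004 and 0.068 m and contact force between can_d and grey_tray between 0.1 and 1.5 N)) and ((x of can_e in the frame of caddy between -0.045 and 0.045 m and y of can_e in the frame of caddy between -0.09 and 0.09 m and z of can_e in the frame of caddy between -0.004 and 0.068 m and contact force between can_e and caddy above 1.5 N) or (x of can_e in the frame of grey_tray between -0.059 and 0.059 m and y of can_e in the frame of grey_tray between -0.034 and 0.034 m and z of can_e in the frame of grey_tray between -0.004 and 0.068 m and contact force between can_e and grey_tray between 0.1 and 1.5 N)) and ((x of can_f in the frame of caddy between -0.045 and 0.045 m and y of can_f in the frame of caddy between -0.09 and 0.09 m and z of can_f in the frame of caddy between -0.004 and 0.068 m and contact force between can_f and caddy above 1.5 N) or (x of can_f in the frame of grey_tray between -0.059 and 0.059 m and y of can_f in the frame of grey_tray between -0.034 and 0.034 m and z of can_f in the frame of grey_tray between -0.004 and 0.068 m and contact force between can_f and grey_tray between 0.1 and 1.5 N)) and linear speed of each of can_a, can_b, can_c, can_d, can_e, can_f below 0.02 m/s), for 0.2 s.
3. the bell's plunger is pressed to its stop (value of joint plunger above 0.0068 m), for 0.05 s.
At the end, for the whole second after the job is handed in: every filled can on the caddy's floor and every empty one on the grey tray's, within the walls (not on another can); the reel on the bench, its centre over 20 mm outside the caddy and the tray; all at rest; plunger up (under 2 mm) (all of step 1 and all of step 2 and value of joint plunger below 0.002 m); the robot touches nothing.
It fails at once if the needle file is moved by more than 40 mm (distance of needle_file from where it was at the start of the episode above 0.04 m).
It fails at once if the loupe is moved by more than 40 mm (distance of magnifier from where it was at the start of the episode above 0.04 m).
It fails at once if the tape roll is moved by more than 40 mm (distance of tape_roll from where it was at the start of the episode above 0.04 m).
Of can_a, can_b, can_c, can_d, can_e, can_f only 4 to 6 are there at a start; the rules pass over those that are not, and their reading is None.
At some moment in a run one of solder_reel may be knocked a few centimetres aside while the robot is not near it.
It also fails if it takes over 210 s, if anything falls off the work surface, if the arm or the gripper's body presses on something with over 40 N, if the wrist force passes 120 N, or if a joint passes its speed limit or range.

## Working session

There is one attempt and no reset: what is moved stays moved. The work goes in short steps, Python scripts to look and compute and a shell command to move; the robot and the scene stay as the last step left them, time stands still between calls to the robot, and variables do not carry over. Pictures are saved under pics/ and viewed, about 12 in all and at most 16, crops included, and the job is handed in when it is done.

```bash
ls; mkdir -p pics; cat > h.py <<'E'
import numpy as np, cv2
from bench import manip
def K(im):
    f=im["color"].shape[0]/2/np.tan(np.radians(im["fovy"])/2)
    return np.array([[f,0,im["cx"]],[0,f,im["cy"]],[0,0,1.]])
def cloud(im):
    h,w=im["depth"].shape
    v,u=np.mgrid[0:h,0:w]
    p=cv2.undistortPoints(np.stack([u.ravel(),v.ravel()],1).astype(np.float64)[:,None],K(im),np.array(im["dist_coeffs"])).reshape(h,w,2)
    d=im["depth"]
    P=np.stack([p[...,0]*d,-p[...,1]*d,-d],-1)
    E=np.array(im["extrinsics"]); W=P@E[:3,:3].T+E[:3,3]
    W[d<=0]=np.nan
    return W
E
python3 - <<'E'
from h import *
s=manip.observe();print(s)
for n in("scene","side"):
    im=manip.get_image(n);cv2.imwrite(f"pics/{n}0.png",im["color"]);np.save(f"pics/{n}0.npy",cloud(im))
    print(n,np.round(im["extrinsics"],3).tolist(),im["fovy"])
E
```

```text
pics
{'clock': 0.0, 'joint_positions': array([ 1.21799507e+00,  3.20267886e-01,  1.56568752e+00, -1.79088123e-05,
        1.25735701e+00, -1.99800978e-02]), 'joint_vel': array([ 0.00037501, -0.00124387, -0.00014324,  0.00042304,  0.00105315,
       -0.00075395]), 'tau': array([ 1.50058571e-03, -4.12455010e+01, -2.31970900e+01,  7.27571966e-02,
        4.56785469e-02, -1.65909582e-04]), 'tcp_pos': array([0.18767938, 0.54297847, 0.21313076]), 'tool_rot': array([-1.50978808e-04,  1.65640796e-01,  9.86185777e-01, -8.46563823e-04]), 'contact_force': array([ 0.54472893,  0.23293809, -0.15686678]), 'moment': array([ 0.0044056 , -0.04901158, -0.01653736]), 'grip_width': 1.002591690966035}
scene [[0.787, 0.439, -0.434, 0.074], [-0.617, 0.581, -0.531, -0.632], [0.019, 0.685, 0.728, 0.751], [0.0, 0.0, 0.0, 1.0]] 46.594405918828805
side [[-0.99, -0.113, 0.082, 0.532], [0.14, -0.791, 0.595, 0.391], [-0.003, 0.601, 0.799, 0.788], [0.0, 0.0, 0.0, 1.0]] 53.02370510571279
```

View pics/scene0.png

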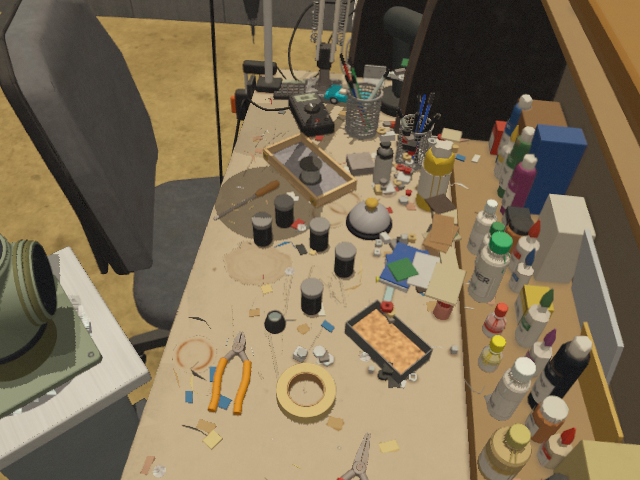

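View pics/side0.png

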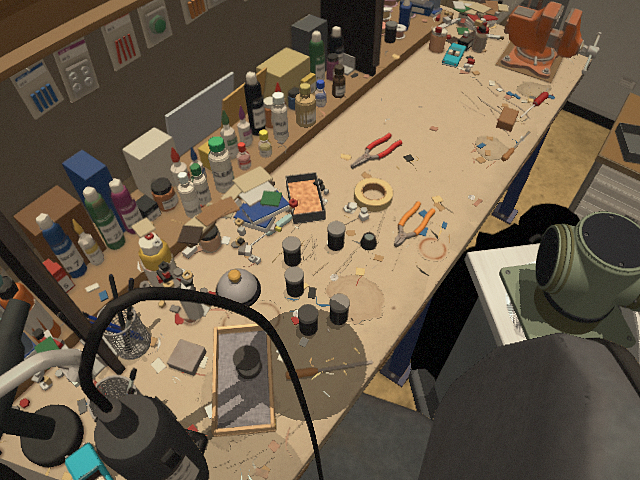

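The scene view shows five black cans at px (262,229), (284,210), (319,234), (345,260) and (312,296). The loupe is at (275,322) and the tape at (306,390). The grey tray is at (388,342), the bell at (370,215), and the caddy at (309,168) with the reel at (311,170). The file lies at (250,200).

```bash
python3 - <<'E'
from h import *
A=np.load("pics/scene0.npy");B=np.load("pics/side0.npy")
for n,W in(("scene",A),("side",B)):
    img=cv2.imread(f"pics/{n}0.png")
    R=(W[...,0]>0.1)&(W[...,0]<.9)&(abs(W[...,1])<.8)
    fl=W[R&(abs(W[...,2])<.012)]; print(n,"floor z med",np.median(fl[:,2]))
    m=(R&(W[...,2]>.047)&(W[...,2]<.066)&(img.max(2)<110)).astype(np.uint8)
    k,l,st,c=cv2.connectedComponentsWithStats(m)
    for i in range(1,k):
        if st[i,4]>60:
            p=W[l==i];t=p[p[:,2]>np.percentile(p[:,2],90)-.006]
            (cx,cy),r=cv2.minEnclosingCircle(t[:,:2].astype(np.float32))
            print(c[i].round(),st[i,4],"cen",np.round([cx,cy,r],4),"mean",t.mean(0).round(4))
def at(W,pts):
    for u,v in pts: print((u,v),np.round(np.nanmedian(W[v-1:v+2,u-1:u+2].reshape(-1,3),0),3))
print("scene pts: bell, reel, caddy corners, tray corners, loupe,tape,file ends")
at(A,[(371,203),(311,163),(264,155),(295,137),(355,183),(321,201),(375,304),(431,347),(401,376),(346,336),(275,318),(278,392),(335,390),(306,366),(306,418),(278,186),(218,216)])
print("side");at(B,[(235,275),(246,357),(216,328),(270,326),(274,429),(214,432),(288,177),(319,175),(324,215),(293,222),(290,375),(366,367),(368,238),(374,192)])
E
```

```text
scene floor z med -0.00029168081651020916
[324.  74.] 65 cen [0.8296 0.2646 0.0133] mean [0.8266 0.26   0.0617]
[125. 139.] 550 cen [0.3534 0.3121 0.1772] mean [0.3501 0.3189 0.0621]
[362. 115.] 167 cen [0.8039 0.0965 0.0355] mean [0.7896 0.0838 0.0603]
[438. 128.] 86 cen [ 0.8901 -0.0527  0.0147] mean [ 0.8884 -0.0519  0.0626]
[284. 203.] 256 cen [ 0.496  -0.0343  0.0185] mean [ 0.4951 -0.0348  0.0546]
[505. 215.] 81 cen [ 0.785  -0.3017  0.0399] mean [ 0.7894 -0.3021  0.0625]
[533. 207.] 129 cen [ 0.8424 -0.3215  0.0216] mean [ 0.8476 -0.3192  0.0627]
[104. 218.] 381 cen [0.2187 0.1309 0.0378] mean [0.2174 0.1219 0.0622]
[262. 215.] 65 cen [ 0.4429 -0.0402  0.015 ] mean [ 0.4452 -0.0387  0.0548]
[262. 226.] 69 cen [ 0.4352 -0.0512  0.0168] mean [ 0.4306 -0.0587  0.0518]
[577. 306.] 121 cen [ 0.722  -0.4989  0.0403] mean [ 0.721  -0.4998  0.0621]
[589. 409.] 236 cen [ 0.5845 -0.6122  0.0486] mean [ 0.5836 -0.6132  0.0622]
[542. 435.] 109 cen [ 0.5068 -0.5957  0.0124] mean [ 0.5044 -0.5958  0.0628]
side floor z med 0.00040041690594100343
[363.  66.] 149 cen [ 0.2521 -0.7762  0.0352] 
[... 1638 characters left out ...]
 ]
(275, 318) [ 0.349 -0.212  0.021]
(278, 392) [ 0.278 -0.317  0.022]
(335, 390) [ 0.344 -0.363  0.022]
(306, 366) [ 0.335 -0.308  0.022]
(306, 418) [ 0.287 -0.371  0.018]
(278, 186) [0.544 0.053 0.004]
(218, 216) [0.405 0.053 0.002]
side
(235, 275) [ 0.62  -0.124  0.061]
(246, 357) [0.609 0.033 0.045]
(216, 328) [ 0.662 -0.038  0.026]
(270, 326) [0.545 0.232 0.498]
(274, 429) [0.575 0.15  0.011]
(214, 432) [0.669 0.146 0.024]
(288, 177) [ 0.496 -0.403  0.024]
(319, 175) [ 0.422 -0.424  0.001]
(324, 215) [ 0.431 -0.286  0.015]
(293, 222) [ 0.498 -0.286  0.003]
(290, 375) [0.536 0.226 0.398]
(366, 367) [ 0.407  0.061 -0.   ]
(368, 238) [ 0.352 -0.206  0.021]
(374, 192) [ 0.307 -0.351  0.001]
```

```bash
python3 - <<'E'
from h import *
A=np.load("pics/scene0.npy");B=np.load("pics/side0.npy")
def c(W,u,v): return W[v,u,:2]
cans=dict(c1=((262,217),(339,301)),c2=((284,199),(308,313)),c3=((319,224),(294,276)),c4=((345,249),(291,243)),c5=((312,286),(336,228)))
for n,(a,b) in cans.items():
    for W,(u,v) in((A,a),(B,b)):
        g=np.nanmedian(W[v-2:v+3,u-2:u+3].reshape(-1,3),0)
        s=(np.hypot(*(W[...,:2]-g[:2]).transpose(2,0,1))<.034)&(W[...,2]>.0515)&(W[...,2]<.062)
        t=W[s]
        (x,y),r=cv2.minEnclosingCircle(t[:,:2].astype(np.float32)); print(n,g.round(3),len(t),np.round([x,y,r],4),t[:,:2].mean(0).round(4))
def rect(P,n):
    (x,y),(w,h),a=cv2.minAreaRect(P.astype(np.float32)); print(n,len(P),np.round([x,y,w,h],4),round(a,1))
for n,W in(("A",A),("B",B)):
    X,Y,Z=W[...,0],W[...,1],W[...,2]
    s=(X>.53)&(X<.72)&(Y>-.07)&(Y<.19)&(Z>.020)&(Z<.030); s=cv2.morphologyEx(s.astype(np.uint8),cv2.MORPH_OPEN,np.ones((2,2)))>0
    k,l,st,_=cv2.connectedComponentsWithStats(s.astype(np.uint8))
    i=1+np.argmax(st[1:,4]);rect(W[l==i][:,:2],"caddy "+n)
    s=(X>.39)&(X<.54)&(Y>-.44)&(Y<-.25)&(Z>.006)&(Z<.034)
    k,l,st,_=cv2.connectedComponentsWithStats(s.astype(np.uint8));i=1+np.argmax(st[1:,4]);rect(W[l==i][:,:2],"tray "+n)
    s=(X>.40)&(X<.53)&(Y>-.42)&(Y<-.27)&(Z>.008)&(Z<.013);rect(W[s][:,:2],"cork "+n)
    for nm,(x0,y0,z0,z1,rr) in dict(reel=(.61,.033,.034,.052,.035),plung=(.618,-.13,.053,.066,.03),tape=(.31,-.34,.015,.028,.07),dome=(.618,-.13,.003,.05,.06)).items():
        s=(np.hypot(X-x0,Y-y0)<rr)&(Z>z0)&(Z<z1)
        print(nm,n,s.sum(),np.round(cv2.minEnclosingCircle(W[s][:,:2].astype(np.float32))[0],4),W[s].mean(0).round(4))
    # heap
    s=(X>.5)&(X<.72)&(Y>-.4)&(Y<-.16)&(Z>.02)
    h=[f"{x:.2f}:"+" ".join("%3d"%(1000*(np.nanmax(Z[s&(X>=x)&(X<x+.02)&(Y>=y)&(Y<y+.02)],initial=0))) for y in np.arange(-.4,-.16,.02)) for x in np.arange(.5,.72,.02)]
    print("\n".join(h))
E
```

```text
c1 [ 0.442 -0.042  0.055] 253 [ 0.4385 -0.0464  0.0196] [ 0.4375 -0.0482]
c1 [ 0.439 -0.046  0.056] 293 [ 0.4387 -0.0442  0.0186] [ 0.4391 -0.0428]
c2 [ 0.5   -0.029  0.055] 231 [ 0.4961 -0.0343  0.0186] [ 0.4958 -0.0346]
c2 [ 0.497 -0.029  0.056] 307 [ 0.4973 -0.0301  0.0185] [ 0.4976 -0.0293]
c3 [ 0.511 -0.117  0.055] 252 [ 0.5111 -0.1187  0.0193] [ 0.5105 -0.1191]
c3 [ 0.512 -0.109  0.056] 270 [ 0.512  -0.1148  0.0188] [ 0.5122 -0.1137]
c4 [ 0.509 -0.189  0.056] 280 [ 0.5092 -0.191   0.0193] [ 0.5085 -0.191 ]
c4 [ 0.51  -0.188  0.056] 235 [ 0.5109 -0.1876  0.019 ] [ 0.5098 -0.1864]
c5 [ 0.417 -0.217  0.056] 355 [ 0.4184 -0.2169  0.0196] [ 0.4164 -0.2178]
c5 [ 0.418 -0.212  0.057] 216 [ 0.4176 -0.2148  0.0188] [ 0.4175 -0.2134]
caddy A 768 [0.6287 0.0495 0.1906 0.1209] 87.9
tray A 3835 [ 0.4768 -0.3354  0.1526  0.11  ] 82.2
cork A 2004 [ 0.4663 -0.3371  0.1502  0.099 ] 76.2
reel A 302 [0.6089 0.0315] [0.6083 0.0301 0.0429]
plung A 102 [ 0.6213 -0.1324] [ 0.6197 -0.1339  0.0578]
tape A 2098 [ 0.3206 -0.3286] [ 0.3156 -0.3349  0.021 ]
dome A 1341 [ 0.6228 -0.123 ] [ 0.6106 -0.1416  0
[... 837 characters left out ...]
.0591]
tape B 749 [ 0.3256 -0.3322] [ 0.317  -0.3289  0.0219]
dome B 1144 [ 0.6181 -0.1303] [ 0.6161 -0.1183  0.0279]
0.50: 34  32  32  26  82  83  76   0   0  58  59  57
0.52:  0   0  84  82  84  85  84  75   0  56  58  57
0.54: 85  84  85  85  84  85  84  76  59   0   0   0
0.56:  0  84  85  85  83  83  82  77  76   0   0   0
0.58:  0  84  83  84  84  83  82  76  68  43  46  22
0.60:159 138  83  83  83  84  84  76  76  48  45  29
0.62:168 169 136  80  82  84  84  85  32   0   0  30
0.64:168 169 129  37  76  84  85  84  81   0   0   0
0.66: 78  37 139 136 489 496  84  84  83  77   0   0
0.68: 76   0 139 138 151 501 502  84  80  81  79   0
0.70:143 109   0   0 152 502 502 501  81  81  79   0
```

```bash
python3 - <<'E'
from h import *
A=np.load("pics/scene0.npy");B=np.load("pics/side0.npy")
P=np.vstack([A.reshape(-1,3),B.reshape(-1,3)]);P=P[np.isfinite(P[:,0])]
xs=np.arange(-.2,.92,.05);ys=np.arange(.8,-.55,-.05)
print("max z cm, rows x, cols y");print("       "+" ".join("%3d"%round(y*100) for y in ys))
for x in xs:
    r=[]
    for y in ys:
        q=P[(P[:,0]>=x)&(P[:,0]<x+.05)&(P[:,1]>=y)&(P[:,1]<y+.05)]
        r.append("%3d"%round(100*q[:,2].max()) if len(q) else "  .")
    print("%5.2f: "%x+" ".join(r))
im=manip.get_image("wrist");cv2.imwrite("pics/w0.png",im["color"]);print(np.round(im["extrinsics"],3))
E
```

```text
max z cm, rows x, cols y
        80  75  70  65  60  55  50  45  40  35  30  25  20  15  10   5   0  -5 -10 -15 -20 -25 -30 -35 -40 -45 -50
-0.20:   .   .   .   .   .   .   .   .   .   .   .   .   .   .   .   .   .   .   .   .   .   .   . -22 -18 -17   0
-0.15:   .   .   .   .   .   .   .   .   .   .   .   .   .   .   0   1   1   .   .  -9   .   .   . -18 -18   1   1
-0.10:   .   .   .   .   .   .   .   .   .   .   .   .   .   .   1  12   2  21   2   1   0   .   .   .   0   2   1
-0.05:   .   .   .   .   .   .   .   .   .   .   .   .   .   .   .  21  21  22  21   2   0   .   .   0   0   2   1
-0.00:   .   .   .   .   .   .   .   .   .   .   .   .   .   .   .  21  22  22  21   1   0 -33   0   1   0   1   1
 0.05:   .   .   .   .   .   .   .   .   .   .   .   .   .   .   .   2  21  21  20   2   0   0   1   1   0   0   0
 0.10:   .   .   .   .   .   .   .   .   .   .   . -73 -73   0   0   1  17   2   1   1   0   0   0   0   0   1   0
 0.15:   .   .   .   .   .   .   .   .   .   .  35  35  33  31  21   0   0   0   0   0   0   0   1   1   1   1   1
 0.20: -73 -73 -73 -73 -73 -73 -73 -73  
[... 1109 characters left out ...]

 0.70:   .   .   .   .   .   .   .   3   3  23  17   3   4   5   4   0   2   2  17  16  17  53  52  15  16  16  40
 0.75:   .   .   .   .   .   .   .   3   3  22   2  42   4  18  18  17   2  14  16  59  57  55  50  10  16  40  40
 0.80:   .   .   .   .   .   .   .   .   7   4   2  24  30  16  16  15  36  38  15  57  55  50  21  21  41  40   .
 0.85:   .   .   .   .   .   .   .  10  10   0   1  23  23   4   7  23  37  39  34   4   9  19  41  41  40   .   .
 0.90:   .   .   .   .   .   .   .  12  12   6   0  20   1  23  24  24  24  31  34  35  20  20  39  40   .   .   .
[[ 0.326 -0.906 -0.269  0.11 ]
 [ 0.945  0.312  0.094  0.568]
 [-0.001 -0.285  0.958  0.384]
 [ 0.     0.     0.     1.   ]]
```

View pics/w0.png

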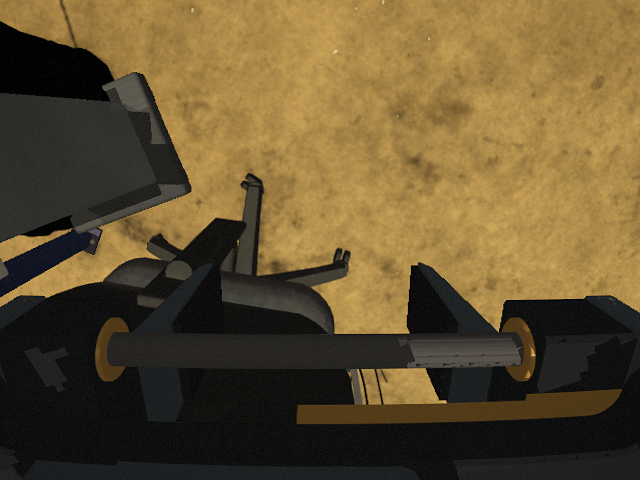

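```bash
python3 -m handwheel '[[[0,0,-0.9],0],[[0,0,-0.9],0],[[0,0,-0.9],0],[[0,0,-0.9],0],[[0,0,-0.9],0],[[0,0,-0.9],0],[[0,0,-0.9],0],[[0,-0.8,0],0],[[0,-0.8,0],0],[[0,-0.8,0],0],[[0,-0.8,0],0],[[0,0,0],0]]'
```

```text
clock: 1.65
tcp_pos: [0.1454, 0.4208, 0.467]
tool_rot: [0.0, 0.166, 0.986, 0.001]
contact_force: [0.5, 0.9, 0.3]
grip_width: 1.0
```

```bash
python3 -m handwheel '[[[-1,0,0],0.87],[[-1,0,0],0.87],[[-1,0,0],0.87],[[-1,0,0],0.87],[[-1,0,0],0.87],[[-1,0,0],0.87],[[-1,0,0],0.87],[[-1,0,0],0.87],[[-1,0,0],0.87],[[-1,0,0],0.87],[[-1,0,0],0.87],[[-1,0,0],0.87],[[-1,0,0],0.87],[[0,0,0],0]]'
python3 -c "
from h import *;print(manip.observe()['joint_positions'].round(3))"
```

```text
clock: 3.4
tcp_pos: [0.4599, 0.0429, 0.4652]
tool_rot: [-0.0, 0.689, 0.724, -0.0]
contact_force: [-0.2, 0.7, -0.3]
grip_width: 1.001
[ 0.068  0.085  1.255 -0.     1.803  0.019]
```

```bash
python3 -m handwheel '[[[0,0,0],-1],[[0,0,0],-1],[[0,0,0],-1],[[0,0,0],-1],[[0,0,0],-1],[[0,0,0],-1],[[0,0,0],-1],[[0,0,0],-1],[[0,0,0],-1],[[0,0,0],-1],[[0,0,0],-1],[[0,0,0],-1],[[0,0,0],-1],[[0,0,0],-1],[[0,0,0],-0.5],[[-0.6,0,0.9],0],[[-0.6,0,0.9],0],[[-0.6,0,0.9],0],[[-0.6,0,0.9],0],[[0,0,0],0]]'
python3 - <<'E'
from h import *
print(manip.observe()['joint_positions'].round(3))
im=manip.get_image("wrist");cv2.imwrite("pics/w1.png",im["color"]);np.save("pics/w1.npy",cloud(im))
im=manip.get_image("scene");cv2.imwrite("pics/s1.png",im["color"])
E
```

```text
clock: 5.9
tcp_pos: [0.5545, 0.0459, 0.3179]
tool_rot: [-0.004, -0.001, 1.0, 0.0]
contact_force: [-0.6, -0.3, 0.9]
grip_width: 1.0
[ 6.200e-02  2.480e-01  1.407e+00  1.000e-03  1.494e+00 -1.512e+00]
```

View pics/w1.png

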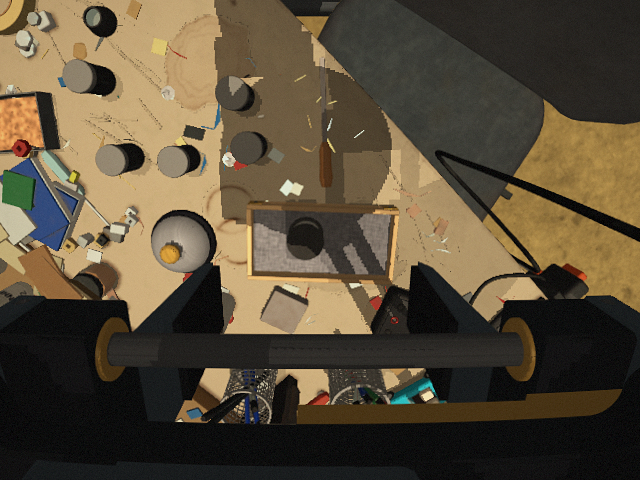

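The wrist view shows the whole caddy at px x 247–398, y 204–283, with the reel at (305,238). The plunger is at (171,252) and all five cans are visible.

```bash
python3 - <<'E'
from h import *
W=np.load("pics/w1.npy");img=cv2.imread("pics/w1.png")
X,Y,Z=W[...,0],W[...,1],W[...,2]
def rect(P,n):
    (x,y),(w,h),a=cv2.minAreaRect(P.astype(np.float32)); print(n,len(P),np.round([x,y,w,h],4),round(a,1))
s=np.zeros(Z.shape,np.uint8);s[198:290,240:405]=1
s=s*((Z>.019)&(Z<.031));k,l,st,_=cv2.connectedComponentsWithStats(s.astype(np.uint8))
i=1+np.argmax(st[1:,4]);P=W[l==i];rect(P[:,:2],"caddy");print(np.percentile(P[:,:2],[1,99],0).round(4).tolist(), np.median(P[:,2]))
for v,u in((206,247),(204,398),(281,248),(283,392)):
    print((u,v),W[v,u].round(3))
for nm,(x0,y0,z0,z1,rr) in dict(reel=(.61,.033,.034,.052,.033),plung=(.62,-.13,.053,.068,.02),c1=(.4387,-.0455,.05,.063,.03),c2=(.4967,-.032,.05,.063,.03),c3=(.5115,-.117,.05,.063,.03),c4=(.51,-.189,.05,.063,.03),c5=(.418,-.215,.05,.063,.03)).items():
    s=(np.hypot(X-x0,Y-y0)<rr)&(Z>z0)&(Z<z1)
    if s.sum()>5: print(nm,s.sum(),np.round(cv2.minEnclosingCircle(W[s][:,:2].astype(np.float32)),4) if 0 else [np.round(q,4) for q in cv2.minEnclosingCircle(W[s][:,:2].astype(np.float32))],W[s].mean(0).round(4))
E
```

```text
caddy 2405 [0.6187 0.0533 0.1894 0.1007] 87.8
[[0.5665, -0.0412], [0.6702, 0.1478]] 0.02519323702154347
(247, 206) [ 0.568 -0.038  0.027]
(398, 204) [ 0.57   0.153 -0.001]
(248, 281) [ 0.679 -0.047 -0.001]
(392, 283) [0.681 0.152 0.001]
reel 1075 [array([0.6082, 0.032 ]), np.float64(0.0233)] [0.6077 0.0325 0.0444]
plung 315 [array([ 0.6204, -0.1306]), np.float64(0.0127)] [ 0.6196 -0.1291  0.0586]
c1 916 [array([ 0.4378, -0.046 ]), np.float64(0.0183)] [ 0.4378 -0.0453  0.0558]
c2 867 [array([ 0.4963, -0.0316]), np.float64(0.0185)] [ 0.4961 -0.0313  0.0557]
c3 806 [array([ 0.5108, -0.1165]), np.float64(0.0185)] [ 0.5109 -0.1154  0.0555]
c4 804 [array([ 0.5089, -0.1889]), np.float64(0.0186)] [ 0.5085 -0.1876  0.0555]
c5 890 [array([ 0.4163, -0.2155]), np.float64(0.0185)] [ 0.4166 -0.2146  0.0554]
```

```bash
python3 -m handwheel '[[[-0.45,-0.12,0.8],0],[[-0.45,-0.12,0.8],0],[[-0.44,-0.11,0.8],0],[[0,0,0.8],0],[[0,0,0.8],0],[[0,0,0.8],0],[[0,0,0.8],0],[[0,0,0],0],[[0,0,0],0]]' -0.55
python3 -c "
from h import *
im=manip.get_image('wrist');cv2.imwrite('pics/w2.png',im['color']);print(manip.observe()['tcp_pos'])"
```

```text
clock: 7.12
tcp_pos: [0.6098, 0.0313, 0.1005]
tool_rot: [0.002, -0.001, 1.0, 0.0]
contact_force: [0.5, -0.4, 0.8]
grip_width: 0.776
[0.60988945 0.03119593 0.10059932]
```

View pics/w2.png

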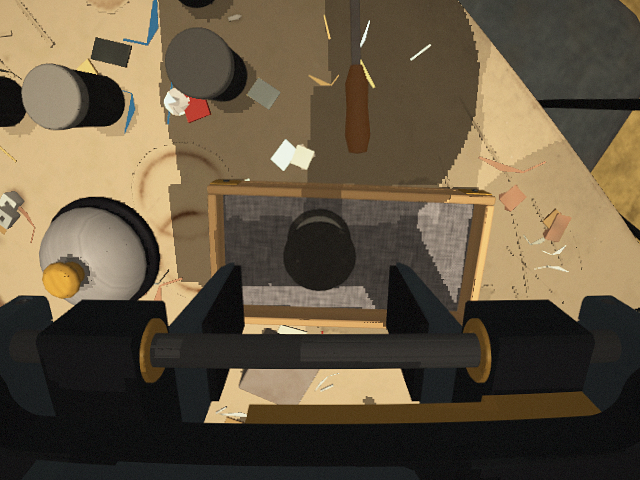

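The reel at (320,250) sits midway between the fingers. I'll descend and grip.

```bash
python3 -m handwheel '[[[0,0,0.55],0],[[0,0,0.55],0],[[0,0,0.55],0],[[0,0,0.5],0],[[0,0,0],0],[[0,0,0],0]]'; python3 -m handwheel '[[[0,0,0],0],[[0,0,0],0],[[0,0,0],0],[[0,0,0],0],[[0,0,0],0],[[0,0,0],0]]' 1; python3 -m handwheel '[[[0,0,-0.6],0],[[0,0,-0.8],0],[[0,0,-0.8],0],[[0,0,-0.8],0],[[0,0,-0.8],0],[[0,0,0],0],[[0,0,0],0],[[0,0,0],0]]'
```

```text
clock: 7.92
tcp_pos: [0.6096, 0.031, 0.0137]
tool_rot: [0.002, -0.001, 1.0, 0.0]
contact_force: [1.0, 0.1, -0.3]
grip_width: 0.777
clock: 8.68
tcp_pos: [0.6086, 0.0312, 0.0125]
tool_rot: [0.0, -0.001, 1.0, 0.0]
contact_force: [-1.5, 2.4, 5.3]
grip_width: 0.475
clock: 9.68
tcp_pos: [0.6072, 0.0309, 0.1619]
tool_rot: [-0.002, -0.001, 1.0, -0.0]
contact_force: [0.3, 0.3, -1.3]
grip_width: 0.481
```

```bash
python3 -m handwheel '[[[0.64,-0.38,0],0],[[0.64,-0.38,0],0],[[0.64,-0.38,0],0],[[0.64,-0.38,0],0],[[0.64,-0.38,0],0],[[0.64,-0.38,0],0],[[0.64,-0.38,0],0],[[0.64,-0.38,0],0],[[0.64,-0.38,0],0],[[0.64,-0.38,0],0],[[0,0,0.8],0],[[0,0,0.8],0],[[0,0,0.8],0],[[0,0,0.6],0],[[0,0,0.4],0],[[0,0,0.2],0],[[0,0,0.2],0],[[0,0,0],0],[[0,0,0],0]]'
python3 -c "
from h import *
print(manip.observe())"
```

```text
clock: 12.05
tcp_pos: [0.3528, -0.1215, 0.0122]
tool_rot: [0.0, -0.001, 1.0, -0.0]
contact_force: [-0.1, -0.6, -1.3]
grip_width: 0.476
{'clock': 12.05, 'joint_positions': array([-3.62551057e-01,  2.78957740e-01,  2.27638901e+00,  1.40185214e-04,
        5.85307516e-01, -1.93471641e+00]), 'joint_vel': array([ 0.00066304, -0.00633272, -0.00195826,  0.00084468,  0.00093074,
       -0.00088239]), 'tau': array([-1.47984498e-03, -2.85424107e+01, -1.26726043e+01, -3.32653010e-02,
        6.61848485e-02,  1.47253995e-04]), 'tcp_pos': array([ 0.35281977, -0.12150361,  0.01224854]), 'tool_rot': array([ 4.52348757e-04, -6.26106191e-04,  9.99999693e-01, -1.30483029e-04]), 'contact_force': array([-0.09479262, -0.56454041, -1.33010047]), 'moment': array([ 0.02631082, -0.0143142 , -0.04220942]), 'grip_width': 0.476360765562386}
```

```bash
python3 -m handwheel '[[[0,0,0.06],0],[[0,0,0.05],0],[[0,0,0],0],[[0,0,0],0]]';python3 -m handwheel '[[[0,0,0],0],[[0,0,0],0],[[0,0,0],0],[[0,0,0],0]]' -0.55; python3 -m handwheel '[[[0,0,-0.8],0],[[0,0,-0.8],0],[[0,0,-0.8],0],[[0,0,-0.8],0],[[-0.71,0.63,0],0],[[-0.71,0.63,0],0],[[-0.71,0.63,0],0],[[0,0,0],0],[[0,0,0],0]]'
python3 - <<'E'
from h import *
print(manip.observe()['joint_positions'].round(2))
im=manip.get_image('scene');W=cloud(im);X,Y,Z=W[...,0],W[...,1],W[...,2];cv2.imwrite('pics/s2.png',im['color'])
s=(np.hypot(X-.353,Y+.1215)<.06)&(Z>.03)&(Z<.05);print(s.sum(),W[s].mean(0),cv2.minEnclosingCircle(W[s][:,:2].astype(np.float32)))
E
```

```text
clock: 12.55
tcp_pos: [0.3525, -0.1213, 0.0075]
tool_rot: [0.0, -0.001, 1.0, 0.0]
contact_force: [0.6, 0.3, -1.7]
grip_width: 0.481
clock: 13.05
tcp_pos: [0.3525, -0.1214, 0.0076]
tool_rot: [0.0, -0.001, 1.0, 0.0]
contact_force: [1.1, 0.3, 0.2]
grip_width: 0.776
clock: 14.18
tcp_pos: [0.4367, -0.0458, 0.1352]
tool_rot: [-0.001, -0.001, 1.0, -0.0]
contact_force: [-1.0, 0.2, 1.5]
grip_width: 0.774
[-0.13  0.18  1.98 -0.    0.99 -1.7 ]
500 [ 0.35324634 -0.12341528  0.03861621] ((0.35411515831947327, -0.12190240621566772), 0.024715280160307884)
```

```bash
cat > heft.py <<'E'
from h import *
F=[];T=[]
for _ in range(6):
    manip.get_image('side');s=manip.observe();F.append(s['contact_force'][2]);T.append(s['tau'][1:3])
print("Fz mean",np.mean(F).round(2),"sd",np.std(F).round(2),"tau",np.mean(T,0).round(3),s['tcp_pos'].round(4),s['joint_positions'].round(2))
E
python3 heft.py; python3 -m handwheel '[[[0,0,0.7],0],[[0,0,0.7],0],[[0,0,0.7],0],[[0,0,0.65],0],[[0,0,0],0],[[0,0,0],0]]'; python3 -m handwheel '[[[0,0,0],0],[[0,0,0],0],[[0,0,0],0],[[0,0,0],0],[[0,0,0],0]]' 1; python3 -m handwheel '[[[0,0,-0.7],0],[[0,0,-0.7],0],[[0,0,-0.7],0],[[0,0,-0.65],0],[[0,0,0],0],[[0,0,0],0],[[0,0,0],0],[[0,0,0],0]]'; python3 heft.py
```

```text
Fz mean -0.32 sd 0.33 tau [-30.016 -19.88 ] [ 0.4373 -0.0461  0.1356] [-0.13  0.18  1.98  0.    0.99 -1.7 ]
clock: 15.28
tcp_pos: [0.4382, -0.0458, 0.0263]
tool_rot: [0.001, -0.001, 1.0, -0.0]
contact_force: [-0.7, 0.1, -0.1]
grip_width: 0.774
clock: 15.9
tcp_pos: [0.4377, -0.0455, 0.0257]
tool_rot: [0.0, -0.001, 1.0, 0.0]
contact_force: [-0.0, 1.5, 2.9]
grip_width: 0.385
clock: 16.9
tcp_pos: [0.437, -0.0456, 0.1346]
tool_rot: [-0.001, -0.001, 1.0, 0.0]
contact_force: [-0.4, 0.5, -3.4]
grip_width: 0.381
Fz mean -2.93 sd 0.57 tau [-31.441 -20.829] [ 0.4376 -0.0457  0.1355] [-0.13  0.18  1.98  0.    0.99 -1.7 ]
```

c1 weighs about 3 N, so it is filled and goes into the caddy.

```bash
python3 -m handwheel '[[[0,0,0],1],[[0,0,0],1],[[0,0,0],1],[[0,0,0],1],[[0,0,0],1],[[0,0,0],1],[[0,0,0],1],[[0,0,0],1],[[0,0,0],1],[[0,0,0],1],[[0,0,0],1],[[0,0,0],1],[[0,0,0],1],[[0,0,0],1],[[0,0,0],1]]'; python3 -m handwheel '[[[0.164,0.89,0],0],[[0.164,0.89,0],0],[[0.164,0.89,0],0],[[0.164,0.89,0],0],[[0.164,0.89,0],0],[[0,0,0],0],[[0,0,0],0]]'
```

```text
clock: 19.08
tcp_pos: [0.4376, -0.0457, 0.1356]
tool_rot: [0.0, 0.708, 0.706, 0.0]
contact_force: [0.8, 0.2, -3.1]
grip_width: 0.381
clock: 19.95
tcp_pos: [0.6146, -0.0127, 0.1349]
tool_rot: [-0.001, 0.707, 0.708, -0.001]
contact_force: [-0.4, -0.6, -3.1]
grip_width: 0.383
```

```bash
python3 -m handwheel '[[[0,0,0.8],0],[[0,0,0.8],0],[[0,0,0.55],0],[[0,0,0.3],0],[[0,0,0.1],0],[[0,0,0],0],[[0,0,0],0]]'; python3 -m handwheel '[[[0,0,0],0],[[0,0,0],0],[[0,0,0],0]]' -0.4; python3 -m handwheel '[[[0,0,-0.8],0],[[0,0,-0.8],0],[[0,0,-0.8],0],[[0,0,-0.2],0],[[-0.12,-0.74,0],0],[[-0.12,-0.74,0],0],[[-0.12,-0.74,0],0],[[-0.12,-0.74,0],0],[[0,0,0],0],[[0,0,0],0]]'; python3 heft.py
```

```text
clock: 20.82
tcp_pos: [0.6162, -0.0127, 0.0345]
tool_rot: [0.001, 0.707, 0.708, 0.001]
contact_force: [0.3, 0.2, -3.0]
grip_width: 0.383
clock: 21.2
tcp_pos: [0.6159, -0.0126, 0.034]
tool_rot: [0.0, 0.707, 0.708, 0.0]
contact_force: [-0.2, -0.8, -0.4]
grip_width: 0.674
clock: 22.45
tcp_pos: [0.4979, -0.0319, 0.1373]
tool_rot: [0.0, 0.707, 0.708, 0.0]
contact_force: [0.7, -0.6, -0.4]
grip_width: 0.703
Fz mean 0.12 sd 0.4 tau [-35.704 -20.398] [ 0.4976 -0.0319  0.1373] [-0.09  0.27  1.85  0.    1.02 -0.09]
```

```bash
python3 -m handwheel '[[[0,-0.03,0.8],0],[[0,0,0.8],0],[[0,0,0.8],0],[[0,0,0.4],0],[[0,0,0],0]]'; python3 -m handwheel '[[[0,0,0],0],[[0,0,0],0],[[0,0,0],0],[[0,0,0],0],[[0,0,0],0]]' 1; python3 -m handwheel '[[[0,0,-0.8],0],[[0,0,-0.8],0],[[0,0,-0.8],0],[[0,0,-0.4],0],[[0,0,0],0],[[0,0,0],0],[[0,0,0],0]]'; python3 heft.py
```

```text
clock: 23.38
tcp_pos: [0.4952, -0.0318, 0.0244]
tool_rot: [-0.001, 0.707, 0.708, -0.001]
contact_force: [-0.1, 0.2, -0.1]
grip_width: 0.706
clock: 24.0
tcp_pos: [0.4968, -0.032, 0.0262]
tool_rot: [0.001, 0.707, 0.708, 0.001]
contact_force: [0.7, -0.1, 4.4]
grip_width: 0.377
clock: 24.88
tcp_pos: [0.4951, -0.0319, 0.1363]
tool_rot: [-0.001, 0.707, 0.708, -0.001]
contact_force: [0.7, 0.1, -2.0]
grip_width: 0.385
Fz mean -2.9 sd 0.23 tau [-36.919 -21.459] [ 0.4959 -0.032   0.1373] [-0.09  0.26  1.86  0.    1.02 -0.09]
```

c2 is filled as well.

```bash
python3 -m handwheel '[[[0.383,0.76,0],0],[[0.383,0.76,0],0],[[0.383,0.76,0],0],[[0.383,0.76,0],0],[[0,0,0],0],[[0,0,0.8],0],[[0,0,0.8],0],[[0,0,0.55],0],[[0,0,0.3],0],[[0,0,0.12],0],[[0,0,0],0],[[0,0,0],0]]'; python3 -m handwheel '[[[0,0,0],0],[[0,0,0],0],[[0,0,0],0]]' -0.4; python3 -m handwheel '[[[0,0,-0.8],0],[[0,0,-0.8],0],[[0,0,-0.8],0],[[0,0,-0.2],0],[[-0.726,-0.534,0],0],[[-0.726,-0.534,0],0],[[-0.726,-0.534,0],0],[[-0.726,-0.534,0],0],[[-0.726,-0.534,0],0],[[0,0,0],0],[[0,0,0],0]]'; python3 heft.py
```

```text
clock: 26.68
tcp_pos: [0.6181, 0.0295, 0.0357]
tool_rot: [0.001, 0.707, 0.708, 0.001]
contact_force: [-0.7, -1.0, -3.0]
grip_width: 0.383
clock: 27.05
tcp_pos: [0.6178, 0.0295, 0.0353]
tool_rot: [0.0, 0.707, 0.708, 0.0]
contact_force: [0.5, -0.5, 0.4]
grip_width: 0.682
clock: 28.42
tcp_pos: [0.5109, -0.1156, 0.1382]
tool_rot: [-0.0, 0.707, 0.707, 0.0]
contact_force: [1.0, 0.5, 0.5]
grip_width: 0.7
Fz mean 0.14 sd 0.38 tau [-37.86  -20.696] [ 0.5112 -0.1153  0.1386] [-0.24  0.3   1.79  0.    1.05 -0.25]
```

```bash
python3 -m handwheel '[[[0,0,0.8],0],[[0,0,0.8],0],[[0,0,0.8],0],[[0,0,0.42],0],[[0,0,0],0]]'; python3 -m handwheel '[[[0,0,0],0],[[0,0,0],0],[[0,0,0],0],[[0,0,0],0],[[0,0,0],0]]' 1; python3 -m handwheel '[[[0,0,-0.8],0],[[0,0,-0.8],0],[[0,0,-0.8],0],[[0,0,-0.4],0],[[0,0,0],0],[[0,0,0],0],[[0,0,0],0]]'; python3 heft.py
```

```text
clock: 29.35
tcp_pos: [0.5101, -0.1153, 0.0248]
tool_rot: [-0.001, 0.706, 0.708, -0.001]
contact_force: [-0.1, -0.1, -0.8]
grip_width: 0.703
clock: 29.98
tcp_pos: [0.5116, -0.116, 0.0266]
tool_rot: [0.001, 0.707, 0.708, 0.001]
contact_force: [1.1, -0.5, 5.5]
grip_width: 0.382
clock: 30.85
tcp_pos: [0.51, -0.1157, 0.1366]
tool_rot: [-0.001, 0.707, 0.708, -0.001]
contact_force: [0.6, -1.0, -2.9]
grip_width: 0.383
Fz mean -3.39 sd 0.54 tau [-39.328 -21.683] [ 0.5108 -0.1158  0.1377] [-0.25  0.3   1.8   0.    1.04 -0.25]
```

c3 is filled too.

```bash
python3 -m handwheel '[[[0.78,0.453,0],0],[[0.78,0.453,0],0],[[0.78,0.453,0],0],[[0.78,0.453,0],0],[[0.78,0.453,0],0],[[0.78,0.453,0],0],[[0,0,0],0],[[0,0,0.8],0],[[0,0,0.8],0],[[0,0,0.55],0],[[0,0,0.33],0],[[0,0,0.12],0],[[0,0,0],0],[[0,0,0],0]]'; python3 -m handwheel '[[[0,0,0],0],[[0,0,0],0],[[0,0,0],0]]' -0.4; python3 -m handwheel '[[[0,0,-0.8],0],[[0,0,-0.8],0],[[0,0,-0.8],0],[[0,0,-0.2],0],[[-0.8125,-0.346,0],0],[[-0.8125,-0.346,0],0],[[-0.8125,-0.346,0],0],[[-0.8125,-0.346,0],0],[[-0.8125,-0.346,0],0],[[-0.8125,-0.346,0],0],[[-0.8125,-0.346,0],0],[[-0.8125,-0.346,0],0],[[0,0,0],0],[[0,0,0],0]]'; python3 heft.py
```

```text
clock: 32.9
tcp_pos: [0.62, 0.0715, 0.0349]
tool_rot: [0.001, 0.707, 0.708, 0.001]
contact_force: [0.3, 0.5, -3.5]
grip_width: 0.382
clock: 33.28
tcp_pos: [0.6197, 0.0715, 0.0345]
tool_rot: [0.0, 0.707, 0.708, 0.0]
contact_force: [-0.3, 0.1, -0.4]
grip_width: 0.676
clock: 35.02
tcp_pos: [0.5088, -0.1882, 0.1372]
tool_rot: [-0.001, 0.707, 0.707, 0.0]
contact_force: [0.6, 0.1, 0.9]
grip_width: 0.697
Fz mean -0.12 sd 0.58 tau [-39.466 -20.88 ] [ 0.5092 -0.188   0.1379] [-0.37  0.33  1.75  0.    1.06 -0.38]
```

```bash
python3 -m handwheel '[[[0,0,0.8],0],[[0,0,0.8],0],[[0,0,0.8],0],[[0,0,0.4],0],[[0,0,0],0]]'; python3 -m handwheel '[[[0,0,0],0],[[0,0,0],0],[[0,0,0],0],[[0,0,0],0],[[0,0,0],0]]' 1; python3 -m handwheel '[[[0,0,-0.8],0],[[0,0,-0.8],0],[[0,0,-0.8],0],[[0,0,-0.4],0],[[0,0,0],0],[[0,0,0],0],[[0,0,0],0]]'; python3 heft.py
python3 - <<'E'
from h import *
im=manip.get_image("wrist");cv2.imwrite("pics/w3.png",im["color"]);np.save("pics/w3.npy",cloud(im))
E
```

```text
clock: 35.95
tcp_pos: [0.5086, -0.1883, 0.0252]
tool_rot: [-0.001, 0.707, 0.708, -0.0]
contact_force: [-0.3, 0.8, 0.2]
grip_width: 0.703
clock: 36.58
tcp_pos: [0.5095, -0.1889, 0.0266]
tool_rot: [0.001, 0.707, 0.708, 0.0]
contact_force: [-0.6, -1.0, 4.9]
grip_width: 0.385
clock: 37.45
tcp_pos: [0.5082, -0.1884, 0.1365]
tool_rot: [-0.001, 0.707, 0.708, -0.001]
contact_force: [0.2, 0.1, -0.9]
grip_width: 0.38
Fz mean -0.52 sd 0.4 tau [-39.802 -21.063] [ 0.5089 -0.1886  0.1377] [-0.38  0.33  1.75  0.    1.06 -0.38]
```

View pics/w3.png

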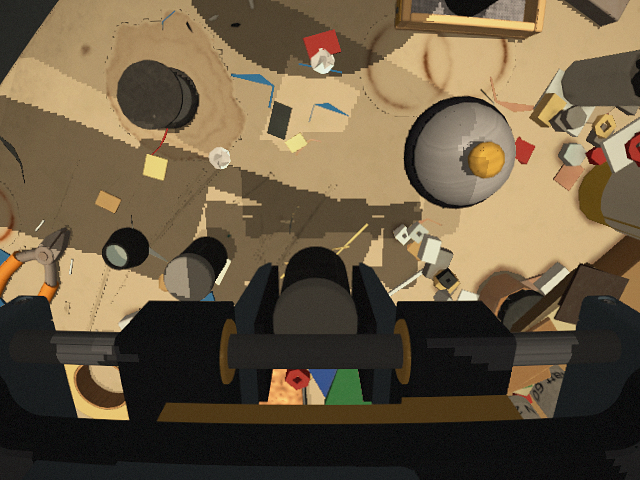

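c4 weighs about 0.5 N, so it is empty. Before placing it I'll fit the tray rim from the scene and side clouds.

```bash
python3 - <<'E'
from h import *
from scipy.optimize import least_squares
for n in("scene","side"):
    W=np.load(f"pics/{n}0.npy");img=cv2.imread(f"pics/{n}0.png");hsv=cv2.cvtColor(img,cv2.COLOR_BGR2HSV)
    X,Y,Z=W[...,0],W[...,1],W[...,2]
    box=(X>.37)&(X<.56)&(Y>-.45)&(Y<-.24)
    cork=box&(Z>.006)&(Z<.014)&(hsv[...,1]>90)&(hsv[...,2]>120)
    k,l,st,_=cv2.connectedComponentsWithStats(cork.astype(np.uint8));i=1+np.argmax(st[1:,4]);P=W[l==i]
    (r)=cv2.minAreaRect(P[:,:2].astype(np.float32));print(n,"cork",len(P),r,np.median(P[:,2]))
    rim=box&(Z>.026)&(Z<.033)&(img.max(2)<100)
    P=W[rim][:,:2];print("rim",len(P),cv2.minAreaRect(P.astype(np.float32)))
    def f(p):
        c,s=np.cos(p[2]),np.sin(p[2]);d=P-p[:2];q=np.abs(np.c_[d[:,0]*c+d[:,1]*s,-d[:,0]*s+d[:,1]*c])-[.059,.034]
        return np.where((q<0).all(1),q.max(1),np.hypot(*np.maximum(q,0).T))
    r=least_squares(f,[.467,-.336,np.radians(76.5)],loss='soft_l1',f_scale=.002);print("fit",r.x[:2].round(4),np.degrees(r.x[2]).round(1),np.median(abs(r.fun)))
E
```

```text
scene cork 2024 ((0.4691123068332672, -0.3427879214286804), (0.05759076029062271, 0.11019961535930634), 2.0318052768707275) 0.009213442177892883
rim 231 ((0.4761655330657959, -0.3708362579345703), (0.11023344844579697, 0.187768816947937), 26.259292602539062)
fit [ 0.464  -0.3477] 92.1 0.0008075970863937812
side cork 809 ((0.4653272032737732, -0.3539375960826874), (0.062488753348588943, 0.10116589069366455), 2.2179994583129883) 0.010537163264629279
rim 107 ((0.48312151432037354, -0.3492242395877838), (0.11971107870340347, 0.2033040076494217), 1.9078794717788696)
fit [ 0.4671 -0.344 ] 91.5 0.001199181748702989
```

```bash
python3 -m handwheel '[[[0,-0.5,0],0],[[0,-0.55,0],0],[[-0.78,0,0],0],[[-0.78,0,0],0],[[-0.78,0,0],0],[[-0.78,0,0],0],[[-0.78,0,0],0],[[-0.78,0,0],0],[[0,0,0],0],[[0,0,0.8],0],[[0,0,0.6],0],[[0,0,0],0],[[0,0,0],0]]'
python3 - <<'E'
from h import *
im=manip.get_image("scene");c=im["color"][230:440,270:510];cv2.imwrite("pics/s3.png",cv2.resize(c,None,fx=3,fy=3)[:600,:720])
E
```

```text
clock: 39.42
tcp_pos: [0.4678, -0.3758, 0.0829]
tool_rot: [0.001, 0.706, 0.708, 0.0]
contact_force: [1.3, -0.6, -1.6]
grip_width: 0.379
```

View pics/s3.png

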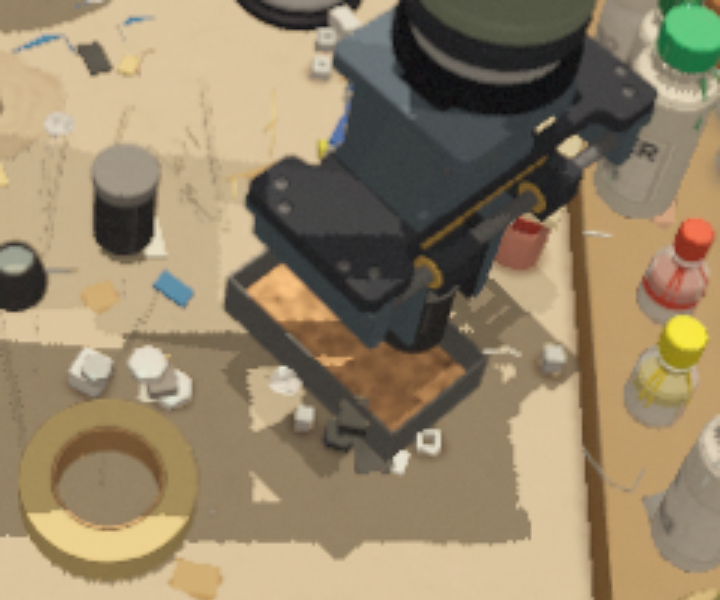

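The can, at crop px (415,320), hangs over the right half of the tray, and the jar at (520,240) is beside it but lower than the gripper body. I'll lower the can.

```bash
python3 -m handwheel '[[[0,0,0.6],0],[[0,0,0.4],0],[[0,0,0.12],0],[[0,0,0],0],[[0,0,0],0]]'; python3 -m handwheel '[[[0,0,0],0],[[0,0,0],0],[[0,0,0],0]]' 0.03; python3 -m handwheel '[[[0,0,-0.8],0],[[0,0,-0.8],0],[[0,0,-0.8],0],[[0,0,-0.2],0],[[0,0,0],0],[[0,0,0],0]]'
python3 - <<'E'
from h import *
im=manip.get_image("scene");c=im["color"][230:440,270:510];W=cloud(im);X,Y,Z=W[...,0],W[...,1],W[...,2]
for x,y,z in((.468,-.375,.066),(.4165,-.215,.056)):
    s=(np.hypot(X-x,Y-y)<.028)&(abs(Z-z)<.006);print(s.sum(),W[s].mean(0),cv2.minEnclosingCircle(W[s][:,:2].astype(np.float32)))
E
```

```text
clock: 40.1
tcp_pos: [0.4676, -0.3763, 0.0377]
tool_rot: [0.001, 0.707, 0.708, 0.0]
contact_force: [-0.1, 0.2, 0.4]
grip_width: 0.383
clock: 40.48
tcp_pos: [0.4672, -0.376, 0.0372]
tool_rot: [0.0, 0.707, 0.708, 0.0]
contact_force: [-0.3, -1.0, 0.5]
grip_width: 0.486
clock: 41.22
tcp_pos: [0.4664, -0.3753, 0.1395]
tool_rot: [-0.001, 0.707, 0.708, -0.0]
contact_force: [-0.0, -0.6, 0.4]
grip_width: 0.487
447 [ 0.46581387 -0.37750071  0.06524836] ((0.4676368236541748, -0.37607336044311523), 0.019221657887101173)
368 [ 0.41596384 -0.2180515   0.05568813] ((0.41715317964553833, -0.2171567976474762), 0.01935734413564205)
```

```bash
python3 -m handwheel '[[[0.8,-0.25,0],0],[[0.8,-0.25,0],0],[[0.8,-0.25,0],0],[[0.8,-0.25,0],0],[[0.8,-0.25,0],0],[[0,0,0],0],[[0,0,0],0]]' -0.1; python3 heft.py; python3 -m handwheel '[[[0,0,0.8],0],[[0,0,0.8],0],[[0,0,0.8],0],[[0,0,0.45],0],[[0,0,0],0]]'; python3 -m handwheel '[[[0,0,0],0],[[0,0,0],0],[[0,0,0],0],[[0,0,0],0]]' 1; python3 -m handwheel '[[[0,0,-0.8],0],[[0,0,-0.8],0],[[0,0,-0.8],0],[[0,0,-0.4],0],[[0,0,0],0],[[0,0,0],0],[[0,0,0],0]]'; python3 heft.py
python3 - <<'E'
from h import *
im=manip.get_image("scene");cv2.imwrite("pics/s4.png",im["color"])
E
```

```text
clock: 42.15
tcp_pos: [0.4173, -0.2165, 0.1408]
tool_rot: [0.0, 0.707, 0.708, -0.0]
contact_force: [0.8, -0.4, 0.3]
grip_width: 0.552
Fz mean -0.23 sd 0.66 tau [-32.945 -20.255] [ 0.4171 -0.2165  0.1409] [-0.5   0.22  1.91  0.    1.02 -0.5 ]
clock: 43.08
tcp_pos: [0.4162, -0.2158, 0.026]
tool_rot: [-0.002, 0.707, 0.707, -0.0]
contact_force: [-0.0, -0.3, 0.3]
grip_width: 0.552
clock: 43.58
tcp_pos: [0.4176, -0.2164, 0.0279]
tool_rot: [0.001, 0.707, 0.708, 0.0]
contact_force: [-0.9, -0.4, 6.2]
grip_width: 0.383
clock: 44.45
tcp_pos: [0.4162, -0.2156, 0.1379]
tool_rot: [-0.001, 0.707, 0.708, -0.0]
contact_force: [-0.1, -1.0, -2.6]
grip_width: 0.38
Fz mean -3.21 sd 0.44 tau [-34.373 -21.306] [ 0.4169 -0.216   0.1389] [-0.5   0.22  1.91  0.    1.01 -0.5 ]
```

View pics/s4.png

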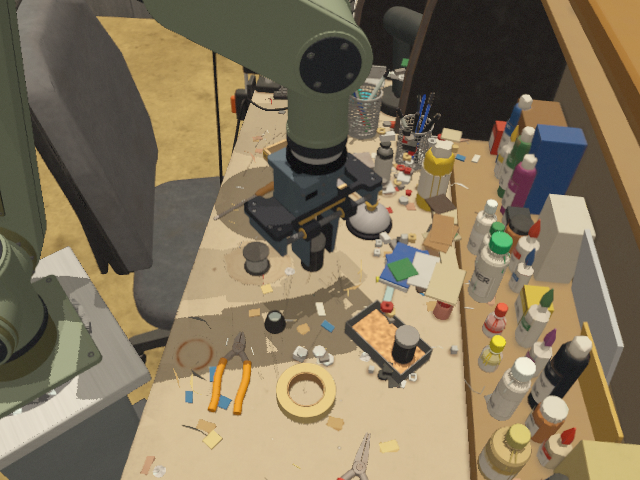

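c5 weighs about 3 N, so it is filled and takes the last caddy slot. The view shows the empty can in the tray at px (404,345), and the reel at (256,258), still on the bench.

```bash
python3 -m handwheel '[[[0.748,0.464,0],0],[[0.748,0.464,0],0],[[0.748,0.464,0],0],[[0.748,0.464,0],0],[[0.748,0.464,0],0],[[0.748,0.464,0],0],[[0.748,0.464,0],0],[[0.748,0.464,0],0],[[0.748,0.464,0],0],[[0.748,0.464,0],0],[[0.748,0.464,0],0],[[0,0,0],0],[[0,0,0],0]]'; python3 -m handwheel '[[[0,0,0.8],0],[[0,0,0.8],0],[[0,0,0.55],0],[[0,0,0.33],0],[[0,0,0.12],0],[[0,0,0],0],[[0,0,0],0]]'; python3 -m handwheel '[[[0,0,0],0],[[0,0,0],0],[[0,0,0],0]]' -0.4; python3 -m handwheel '[[[0,0,-0.8],0],[[0,0,-0.8],0],[[0,0,-0.8],0],[[0,0,-0.6],0],[[0,0,0],0],[[0,0,0],0]]'
```

```text
clock: 46.42
tcp_pos: [0.6201, 0.113, 0.1386]
tool_rot: [-0.0, 0.707, 0.708, -0.001]
contact_force: [-0.6, -1.0, -3.1]
grip_width: 0.379
clock: 47.3
tcp_pos: [0.6214, 0.1135, 0.0362]
tool_rot: [0.001, 0.707, 0.708, 0.001]
contact_force: [0.3, -0.0, -2.7]
grip_width: 0.388
clock: 47.68
tcp_pos: [0.6211, 0.1135, 0.0358]
tool_rot: [0.0, 0.707, 0.708, 0.001]
contact_force: [0.7, -0.1, -0.5]
grip_width: 0.678
clock: 48.42
tcp_pos: [0.62, 0.1132, 0.1541]
tool_rot: [-0.001, 0.707, 0.708, -0.001]
contact_force: [0.4, -0.4, -1.1]
grip_width: 0.701
```

```bash
python3 -m handwheel '[[[-0.76,0,0],0],[[-0.76,0,0],0],[[-0.76,0,0],0],[[-0.76,0,0],0],[[-0.76,-0.3,0],0],[[-0.76,-0.6,0],0],[[-0.76,-0.6,0],0],[[-0.76,-0.5,0],0],[[0,0,0],0],[[0,0,0],0]]' 1
python3 - <<'E'
from h import *
W0=np.vstack([np.load(f"pics/{n}0.npy").reshape(-1,3) for n in("scene","side")]+[np.load("pics/w1.npy").reshape(-1,3)])
q=W0[(np.hypot(W0[:,0]-.6204,W0[:,1]+.1305)<.14)&(W0[:,2]>.10)&(W0[:,2]<.35)&(W0[:,0]>.5)]
d=q[:,:2]-[.6204,-.1305];a=np.degrees(np.arctan2(d[:,1],d[:,0]));r=np.hypot(*d.T)
for lo in range(-180,180,15):
    m=(a>=lo)&(a<lo+15)
    if m.any(): print(lo,m.sum(),"rmin",r[m].min().round(3),"zmax",q[m,2].max().round(3))
for n in("scene","side","wrist"):
    im=manip.get_image(n);cv2.imwrite(f"pics/{n}5.png",im["color"]);W=cloud(im);np.save(f"pics/{n}5.npy",W)
    X,Y,Z=W[...,0],W[...,1],W[...,2]
    for nm,(x,y,z,rr) in dict(k1=(.616,-.0127,.062,.03),k2=(.6178,.0293,.062,.021),k3=(.6194,.0713,.062,.021),k4=(.621,.1133,.062,.03),t=(.4675,-.376,.066,.03),plung=(.62,-.13,.06,.03),reel=(.353,-.122,.039,.08)).items():
        s=(np.hypot(X-x,Y-y)<rr)&(abs(Z-z)<.0055)
        if s.sum()>20: print(n,nm,s.sum(),np.round(cv2.minEnclosingCircle(W[s][:,:2].astype(np.float32))[0],4),W[s].mean(0).round(4))
E
```

```text
clock: 49.68
tcp_pos: [0.5409, -0.1296, 0.1542]
tool_rot: [-0.001, 0.707, 0.707, -0.0]
contact_force: [-0.2, -0.3, 0.1]
grip_width: 0.007
-30 524 rmin 0.11 zmax 0.173
-15 906 rmin 0.11 zmax 0.173
0 258 rmin 0.099 zmax 0.155
15 414 rmin 0.08 zmax 0.155
30 616 rmin 0.075 zmax 0.167
45 37 rmin 0.082 zmax 0.155
105 29 rmin 0.139 zmax 0.328
scene k1 97 [ 0.6148 -0.0149] [ 0.6104 -0.0135  0.0604]
scene t 447 [ 0.4671 -0.3764] [ 0.4659 -0.3775  0.0651]
scene plung 95 [ 0.6215 -0.1322] [ 0.6197 -0.1336  0.0582]
scene reel 436 [ 0.3967 -0.0884] [ 0.3957 -0.0896  0.0386]
side k1 341 [ 0.618  -0.0069] [ 0.6171 -0.0109  0.0616]
side k2 339 [0.6194 0.0317] [0.6187 0.0328 0.0618]
side k3 405 [0.6204 0.073 ] [0.6201 0.0736 0.0617]
side k4 499 [0.6212 0.1085] [0.6208 0.1128 0.0618]
side plung 116 [ 0.6223 -0.1289] [ 0.6221 -0.127   0.0591]
side reel 407 [ 0.3963 -0.0873] [ 0.3965 -0.0871  0.0389]
wrist k1 2825 [ 0.6161 -0.0077] [ 0.6153 -0.0122  0.0618]
wrist k2 1276 [0.6174 0.0262] [0.6169 0.0204 0.0616]
wrist plung 774 [ 0.6211 -0.1305] [ 0.6199 -0.1294  0.0589]
wrist reel 2712 [ 0.3955 -0.089 ] [ 0.3959 -0.0887  0.0385]
```

View pics/side5.png

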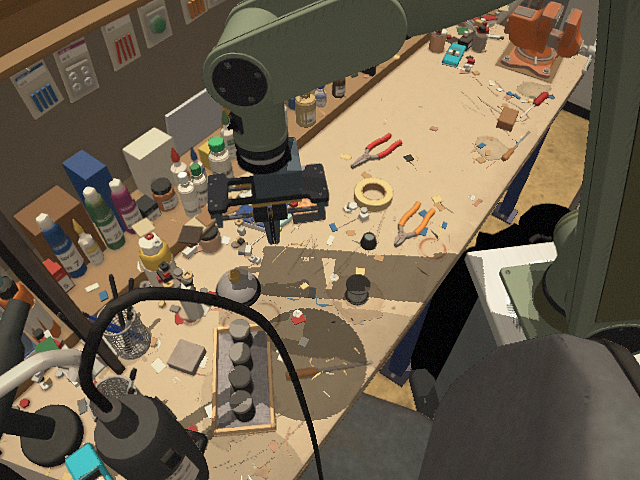

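View pics/wrist5.png

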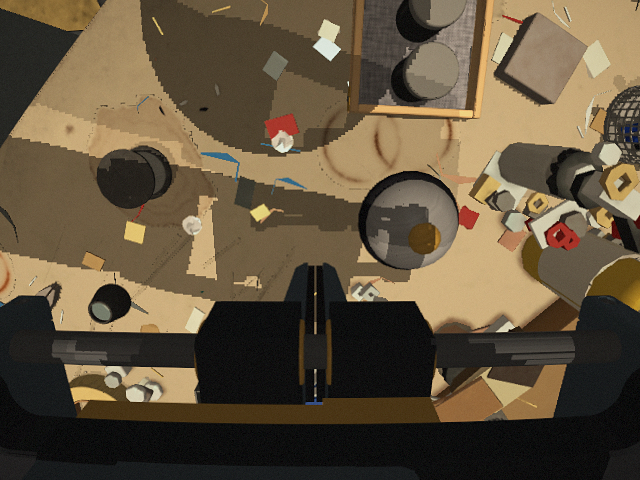

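The views show four cans standing in the caddy, px (240,330)–(240,405) in the side view. The reel was knocked but still stands on the bench, about (0.396,−0.089). I'll turn the gripper so its body clears the jars beside the bell, then move over the plunger.

```bash
python3 -m handwheel '[[[0,0,0],-1],[[0,0,0],-1],[[0,0,0],-1],[[0,0,0],-1],[[0,0,0],-1],[[0,0,0],-1],[[0,0,0],-1],[[0,0,0],-1],[[0,0,0],-1],[[0,0,0],-1],[[0,0,0],-1],[[0,0,0],-1],[[0,0,0],-1],[[0,0,0],-1],[[0,0,0],-1],[[0,0,0],-1],[[0,0,0],-1],[[0,0,0],-1],[[0,0,0],-0.33],[[0,0,0],0]]'; python3 -m handwheel '[[[-0.62,-0.24,0],0],[[-0.62,-0.24,0],0],[[-0.62,-0.24,0],0],[[0,0,0],0],[[0,0,0.8],0],[[0,0,0.8],0],[[0,0,0.3],0],[[0,0,0],0],[[0,0,0],0]]'
```

```text
clock: 52.32
tcp_pos: [0.5412, -0.1295, 0.155]
tool_rot: [-0.0, -0.174, 0.985, 0.0]
contact_force: [0.7, 0.4, -1.2]
grip_width: 0.003
clock: 53.45
tcp_pos: [0.6215, -0.1317, 0.0806]
tool_rot: [0.001, -0.174, 0.985, -0.0]
contact_force: [1.4, -0.3, 0.9]
grip_width: 0.002
```

```bash
python3 -m handwheel '[[[0,0,0.3],0],[[0,0,0.2],0],[[0,0,0.1],0],[[0,0,0.06],0],[[0,0,0],0],[[0,0,0],0]]'; python3 -m handwheel '[[[0,0,0.05],0],[[0,0,0.03],0],[[0,0,0],0],[[0,0,0],0],[[0,0,0],0]]'
```

```text
clock: 54.2
tcp_pos: [0.6209, -0.1315, 0.0533]
tool_rot: [0.0, -0.174, 0.985, -0.0]
contact_force: [-0.5, 0.1, 4.9]
grip_width: 0.004
clock: 54.82
tcp_pos: [0.621, -0.1315, 0.0526]
tool_rot: [0.001, -0.174, 0.985, -0.0]
contact_force: [-4.4, 1.0, 17.4]
grip_width: 0.005
```

Force climbed to 17 N, well above the 5.4 N needed, with the TCP at 52.6 mm, so the plunger is on its stop. I'll release and check.

```bash
python3 -m handwheel '[[[0,0,-0.4],0],[[0,0,-0.8],0],[[0,0,-0.8],0],[[0,0,-0.8],0],[[0.6,0.2,0],0],[[0.6,0.2,0],0],[[0.6,0.2,0],0],[[0,0,0],0],[[0,0,0],0],[[0,0,0],0]]'
python3 - <<'E'
from h import *
for n in("scene","side"):
    im=manip.get_image(n);cv2.imwrite(f"pics/{n}6.png",im["color"]);W=cloud(im);X,Y,Z=W[...,0],W[...,1],W[...,2]
    for nm,(x,y,z,rr) in dict(k1=(.616,-.0127,.062,.03),k2=(.6178,.0293,.062,.021),k3=(.6194,.0713,.062,.021),k4=(.621,.1133,.062,.03),t=(.4675,-.376,.066,.03),plung=(.62,-.13,.06,.03),reel=(.396,-.089,.039,.05),loupe=(.35,-.21,.022,.03),tape=(.315,-.335,.02,.06)).items():
        s=(np.hypot(X-x,Y-y)<rr)&(abs(Z-z)<.0055)
        if s.sum()>20: print(n,nm,s.sum(),W[s].mean(0).round(4))
E
```

```text
clock: 56.08
tcp_pos: [0.5459, -0.1336, 0.1614]
tool_rot: [0.0, -0.174, 0.985, -0.0]
contact_force: [0.5, -0.5, 0.4]
grip_width: 0.006
scene k1 210 [ 0.6134 -0.0114  0.0604]
scene k2 191 [0.6169 0.0264 0.0604]
scene k3 183 [0.6188 0.068  0.0605]
scene k4 170 [0.6179 0.1091 0.0606]
scene t 446 [ 0.4658 -0.3774  0.0651]
scene plung 97 [ 0.6194 -0.134   0.0581]
scene reel 438 [ 0.3958 -0.0897  0.0387]
scene loupe 234 [ 0.3483 -0.2106  0.0216]
scene tape 2052 [ 0.3144 -0.3357  0.021 ]
side k1 342 [ 0.6171 -0.011   0.0615]
side k2 338 [0.6187 0.0327 0.0618]
side k3 401 [0.62   0.0735 0.0618]
side k4 494 [0.6208 0.1127 0.0618]
side t 172 [ 0.4683 -0.3718  0.0661]
side plung 115 [ 0.6223 -0.127   0.0592]
side reel 410 [ 0.3965 -0.0872  0.0388]
side loupe 139 [ 0.3499 -0.2052  0.022 ]
side tape 712 [ 0.3158 -0.3305  0.0217]
```

View pics/scene6.png

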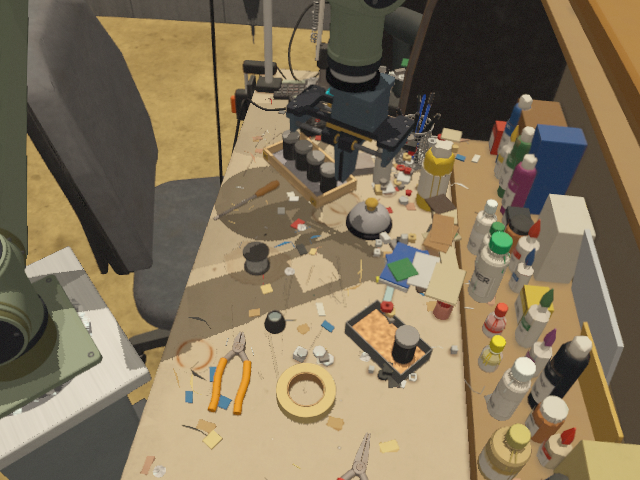

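The last view shows four cans in the caddy at px (290,145)–(328,175) and one in the tray at (404,345). The reel is on the bench at (256,258), the plunger is up, and the file, loupe and tape have not moved. I'll hand it in.

```bash
python3 -c "
from bench import manip
print(manip.finish_job())"
```

```text
the job is handed in; nothing more can be done
None
```

The job is done and handed in at about 56 s on the robot's clock; no verdict was reported.

- **Reel:** I took it out of the caddy and stood it on the bench. It was later knocked aside to about (0.396, −0.089), but it still stands clear of both trays, so I left it there.
- **Cans:** Only five of the six were present. Four hefted at about 2.6 to 3.5 N (filled) and stand in a row on the caddy floor. One hefted at about 0.4 to 0.5 N (empty) and stands on the grey tray's floor. None are stacked.
- **Bell:** The plunger stopped moving at a tool height of 52.6 mm with 17 N on it, so it was on its stop. After release its top measured about the same height as before the press.
- **Left alone:** The loupe and tape roll measured within about 2 mm of where they started. I checked the needle file by eye only, and it looked unmoved.

The last checks found the robot clear of everything and no disagreement larger than the few millimetres between the two cameras.

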